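# Turn the file round in its sloping rest

## Robot

A 6-joint arm with a two-finger parallel gripper is mounted at the origin on a cart in front of the work surface, level with it; the furniture and walls round the work are solid. World frame = base frame: x ahead of the robot, y to its left, z up, the work surface at z = 0. Lengths are in m, angles in rad, forces in N, time in s.
With the tool pointing down it reaches from about 0.325 to 0.75 m from the base axis. Payload 7.6 kg.
Tool frame: the origin (TCP) lies at the very end of the fingers, on their centre line; the grasp point (between the pads) lies 19 mm behind it; z points along the fingers, y is the line along which they close (so a half turn about z gives the same grasp; the last joint's range is limited). The gripper opens to 85 mm and grips with 20 to 120 N. Pads are 22 mm wide; open, the fingers measure 114 mm over their backs; the gripper's body (76 mm by 85 mm) begins 54 mm behind the grasp point. The pads swing forward as they close: fully open they stand 13 mm farther back than shut.
Start: joints at [1.141, 0.052, 1.401, -0, 1.689, -0.07], TCP at [0.185, 0.491, 0.211] pointing down, gripper open.
Joint ranges: [-2.9, 2.9], [-0.91, 2.17], [0.12, 2.37], [-1.06, 4.2], [0.26, 2.73], [-2.93, 2.93]. Speed limits (rad/s): [2.57, 2.57, 3.01, 3.14, 3.14, 3.14].

## Interface

Orientations are given as a 3x3 rotation matrix whose columns are the frame's x, y, z axes.
In Python, from cell import get_obs, read_camera, camera_model, finish_job gives the robot as it stands. The module is installed in compiled form; this text tells all that it offers.
- The arm moves only by the tool drive_tool, never from a script. Its argument "increments" is one flat list of numbers, 7 for each row, row after row: the turn, a rotation vector about the tool's x, y, z in rad, then the shift along the tool's x, y, z in m, then the closure, from -1 (fully open) to 1 (shut). In form: [rx, ry, rz, dx, dy, dz, grip, rx, ry, rz, dx, dy, dz, grip, ...]. A call has 1 to 12 rows; each row is the pose to reach, as a shift and turn from the pose commanded when the call began, along the tool's axes at that moment; what a row does not reach only later rows make up. A row lasts 1/10 s, in which the tool goes at most 50 mm and 8.59 degrees, less where a joint would pass 70% of its speed; a pose out of reach is approached as far as the arm can. A call with a gripper value outside its range is refused whole. The fingers move at their own pace and stop on an object; "grip_force" is the grip in N (left out, the last holds). Time passes only in rows, so rows that repeat a pose let the fingers close. It gives the time, the measured TCP pose, the force, the opening and the grip force at its end, in the units of the state.
- get_obs(): the state, without advancing time (a new reading comes with each control period).
- read_camera(name): name is "side" or "top"; returns the picture (420x560x3 uint8, blue, green, red); there is no depth.
- camera_model(name): a dict with "vertical_fov" (degrees; the focal length in pixels is half the picture's height over the tangent of half this angle, whatever the lens; pixels are square), "cx", "cy" (the principal point, pixels), "D" ([k1, k2, p1, p2, k3] as OpenCV has them; the pictures are not rectified), "extrinsics" (4x4, takes a point from world to camera coordinates). Camera axes: x right, y down, z forward; pixel columns grow to the right and rows downward; lengths in m; the calibration is good to about 2 mm. A picture is of the moment at which its call begins. camera_model takes no time and is no camera call.
- finish_job(): hands the job in; it is judged then, once.
The state is a dict: "time": time; "joints": joint angles; "joint_velocities": joint speeds; "tau": joint torques, N m; "position": TCP position; "orientation": TCP orientation; "contact_force": force on the tool from outside, world axes, zero at the start; "wrist_torque": the same for the moment, N m; "grip_width": finger opening in m; "grasp_force": force on a finger pad.
Only numpy, scipy, OpenCV 4.12 (cv2) and the standard library are available. Lean on these libraries where they do the work, as an engineer would, in place of code of your own. Each camera call takes 0.05 s, during which the arm holds its last target. There are 200 camera calls.

## Task

One of the two files lies in its sloping rest the wrong way round, with its wooden handle up under the metal hood and its steel blade sticking out. Draw it out by the blade, lay it down on the bench and let go, then pick it up by its handle and put it back in that same rest the right way round, as its neighbour is: blade under the hood, handle flat on the board between the two cheeks and behind the lip at the low end. Leave the other file and everything else on the bench where it is.

Things in the scene. Friction and masses are not known exactly. Their poses are not given: they have to be found in the camera images.
- rest_a_bed: Fixed sloping plywood bed of the rest with the wrong-way file. Origin: on the board's face, mid-width, at the inner face of the low-end lip, 45 mm above the bench. x runs up the slope (25 degrees above level, roughly to the robot's left), y across, z square to the board (face z = 0). Board 52 mm wide, x = -6 to 178 mm, bare from x = 20 to 84; legs and a 76 mm wide foot below.
- rest_a_lip (a point): Top edge of the aluminium lip, mid-width, on rest_a_bed at x = -3, z = 13 mm. The lip spans x = -6 to 0, 38 mm wide, 13 high. Two cheeks, 4 mm thick and 13 high, run from it up to x = 20 mm, 30 mm apart inside.
- rest_a_mouth (a point): Centre of the open mouth of the aluminium hood, on rest_a_bed at x = 84, z = 22 mm. The hood covers x = 84 to 172 mm; inside 34 mm wide and 44 high, closed by an end wall at x = 172; outside 40 wide, 47 high.
- file_a_blade (a point): Middle of the blade of the wrong-way file, on the file's axis. Loose straight hand file, 160 mm long, about 70 g; x along it to the blade's tip, z square to the blade's flat. Steel blade 80 mm long, 14 wide (y), 6 thick (z). At the start it lies flat on rest_a_bed (axis 11 mm above the board), handle under the hood, blade tip at the lip.
- file_a_handle (a point): Middle of the same file's wooden handle, on its axis, 80 mm from point file_a_blade. Handle 80 mm long, square 22x22 mm, its last 13 mm next to the blade a round 17 mm ferrule. The file balances in the handle, about 32 mm from the blade, so it lies on the handle's flat side, axis 11 mm above the surface, the blade clear of it.
- file_a_butt (a point): Handle end of the same file, on its axis, 80 mm behind where blade and handle meet.
- file_a_tip (a point): Blade end of the same file, on its axis.
- file_b: The other file, of the same shape, which lies the right way round in the other rest and must stay there. Origin on its axis where blade and handle meet; x towards the blade's tip.
- rest_b_bed: Bed of the other rest, of the same make, same origin and axes; fixed. It stands 0.35 to 0.47 m to the left or right of the first. The bench in front of the two rests (nearer the robot) and between them is clear.
- oil_bottle: Bystander, loose, to be left alone: small upright bottle, 27 mm across, 72 high. Origin: centre of its underside.
- loupe: Bystander, loose, to be left alone: round black loupe, 35 mm across, 37 high. Origin: centre of its underside.
- cap: Bystander, loose, to be left alone: white toothed ring, 37 mm across, 12 high. Origin: centre of its underside.
- lens_box: Bystander, loose, to be left alone: flat white cardboard box 84x84x17 mm. Origin: centre of its underside.
- tweezers: Bystander, loose, to be left alone: steel tweezers 121 mm long along x, 20 wide, 9 high. Origin: centre of its underside.
- marker: Bystander, loose, to be left alone: marker standing on end, 17 mm across, 94 high. Origin: centre of its underside.
- case: Bystander, loose, to be left alone: dark glasses case 163x112x37 mm, long axis x. Origin: centre of its underside.

How it is judged:
By the outcome, as a careful person would: the job done as asked, in the order asked, and still so for the second after the job is handed in, with the robot touching nothing.
It also fails if it takes over 72 s, if anything falls off the work surface, if the arm or the gripper's body presses on something with over 40 N, if the wrist force passes 120 N, or if a joint passes its speed limit or range.

## Working session

There is one attempt and no reset: what is moved stays moved. The work goes in short steps, Python scripts to look and compute and a tool call to move; the robot and the scene stay as the last step left them, time stands still between calls to the robot, and variables do not carry over. Pictures are saved under pics/ and viewed, at most 10 in all, crops included, and the job is handed in when it is done.

Besides the shell and the picture viewer there is one more tool, called after "Call:" as name(argument=value, ...), one argument or row to a line, values as JSON. drive_tool: Moves the arm, as the interface text tells. Its arguments: {"type":"object","properties":{"increments":{"type":"array","items":{"type":"number"}},"grip_force":{"type":"number"}},"required":["increments"]}

```bash
mkdir -p pics
cat > h.py <<'E'
import numpy as np, cv2
from cell import *
def cam(n):
    m=camera_model(n); f=210/np.tan(np.radians(m["vertical_fov"])/2)
    K=np.array([[f,0,m["cx"]],[0,f,m["cy"]],[0,0,1.]]); E=np.array(m["extrinsics"]); return K,np.array(m["D"],float),E
def ray(n,px):
    K,D,E=cam(n); u=cv2.undistortPoints(np.array(px,float).reshape(-1,1,2),K,D).reshape(-1,2)
    d=np.c_[u,np.ones(len(u))]@E[:3,:3]; return -E[:3,:3].T@E[:3,3], d/np.linalg.norm(d,axis=1)[:,None]
def onz(n,px,z):
    o,d=ray(n,px); return o+d*((z-o[2])/d[:,2])[:,None]
def tri(p1,p2):
    out=[]
    o1,d1=ray("side",p1);o2,d2=ray("top",p2)
    for a,b in zip(d1,d2):
        s=np.linalg.lstsq(np.c_[a,-b],o2-o1,rcond=None)[0]; q1=o1+a*s[0];q2=o2+b*s[1]
        out.append(np.r_[(q1+q2)/2,np.linalg.norm(q1-q2)])
    return np.array(out)
def proj(n,P):
    K,D,E=cam(n); return cv2.projectPoints(np.array(P,float).reshape(-1,3),cv2.Rodrigues(E[:3,:3])[0],E[:3,3],K,D)[0].reshape(-1,2)
E
python3 - <<'E'
from h import *
for n in("side","top"):
    cv2.imwrite(f"pics/{n}0.png",cv2.resize(read_camera(n),(784,588),interpolation=cv2.INTER_CUBIC))
    K,D,E=cam(n);print(n,K[0,0],K[:2,2],D,(-E[:3,:3].T@E[:3,3]).round(3),E[2,:3].round(2))
E
```

```text
side 487.2942709892522 [279.01615268 204.6152328 ] [-0.10603758  0.          0.          0.          0.        ] [-0.201 -1.086  1.079] [ 0.45  0.68 -0.58]
top 513.0831763701702 [278.11967119 216.08060646] [-0.09606473  0.          0.          0.          0.        ] [-0.181  0.222  1.901] [ 0.38 -0.06 -0.92]
```

View pics/side0.png

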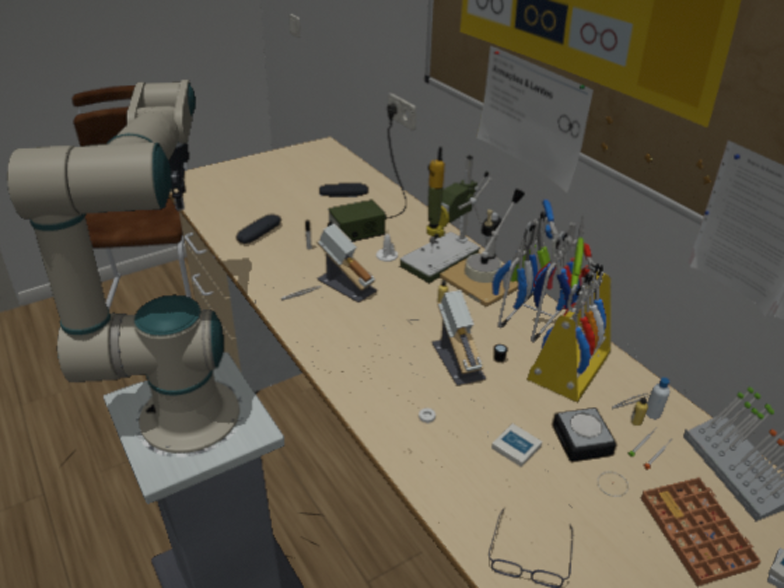

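View pics/top0.png

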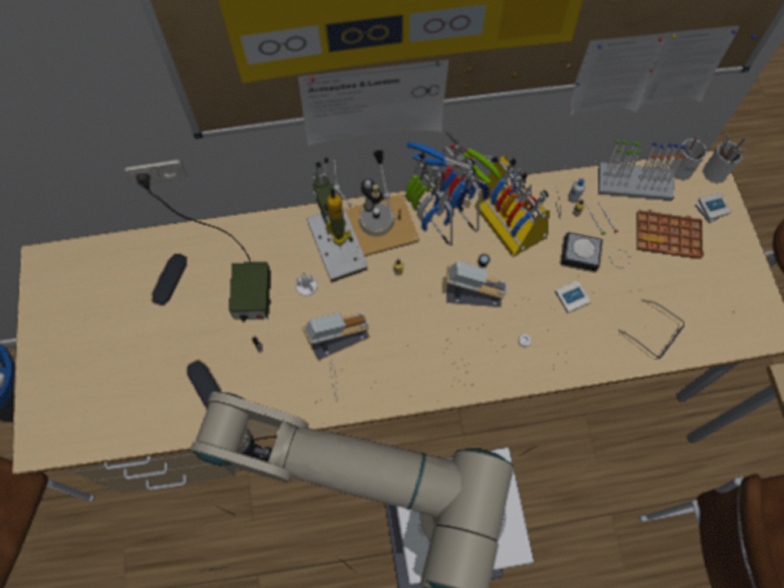

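The two rests sit at about (345,262) and (460,338) in the side view, and (338,332) and (476,284) in the top view. The left one shows a brown handle, so the nearer (right) one seems to hold the wrong-way file. I'll enlarge that one in both views.

Run:
```python
from h import *
s=read_camera("side");t=read_camera("top")
cv2.imwrite("pics/s.png",s);cv2.imwrite("pics/t.png",t)
a=cv2.resize(s[195:275,295:365],None,fx=7,fy=7,interpolation=cv2.INTER_CUBIC)
b=cv2.resize(t[180:225,310:370],None,fx=7,fy=7,interpolation=cv2.INTER_CUBIC)
c=np.zeros((560,790,3),np.uint8);c[:560,:390]=a[:,50:440];
b=cv2.resize(t[180:225,312:369],None,fx=7,fy=7,interpolation=cv2.INTER_CUBIC);c[:315,391:790]=b
cv2.imwrite("pics/crop1.png",np.clip(c*1.5,0,255).astype(np.uint8))
```

```text
(no output)
```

View pics/crop1.png

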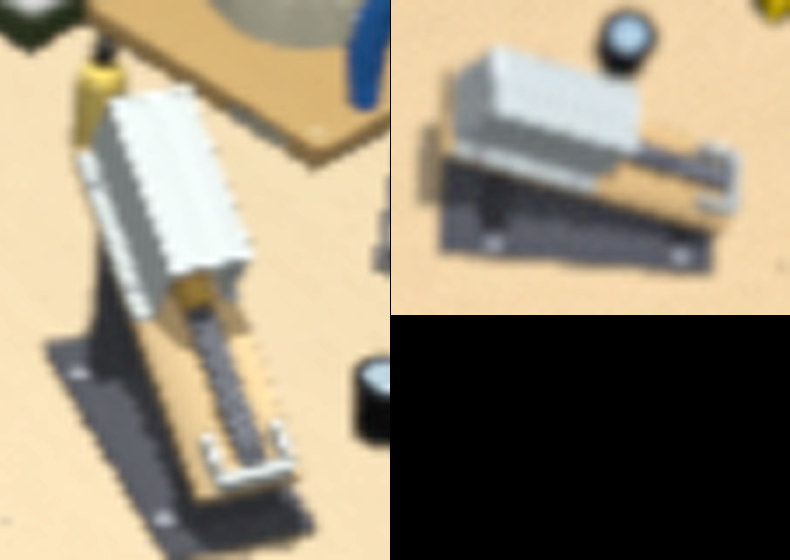

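The crop confirms it: dark blade sticks out between the white cheeks and the handle is under the hood. In the crop, the lip ends are at (220,480) and (291,464) in the side view and (735,208) and (737,150) in the top view. The mouth's far top corner is at (250,258) / (638,90).

Run:
```python
from h import *
S=lambda x,y:(295+(x+50)/7-.43,195+y/7-.43)
T=lambda x,y:(312+(x-391)/7-.43,180+y/7-.43)
# names: lip near end top, lip far end top, mouth far top, hood rear far top, blade tip, blade root
s=[S(218,482),S(292,465),S(250,258),S(192,88),S(254,463),S(203,315)]
t=[T(735,208),T(737,150),T(638,90),T(495,47),T(728,180),T(638,155)]
P=tri(s,t);print((P*1000).round(1))
for i,j in((0,1),(2,3),(4,5)): 
    d=P[j,:3]-P[i,:3];print(np.linalg.norm(d),np.degrees(np.arctan2(d[1],d[0])),np.degrees(np.arcsin(d[2]/np.linalg.norm(d))))
# blade centreline via dark mask in the top view, on plane of blade
```

```text
[[ 5.653e+02 -2.335e+02  5.030e+01  4.800e+00]
 [ 6.002e+02 -2.424e+02  5.080e+01  4.500e+00]
 [ 6.162e+02 -1.795e+02  1.195e+02  2.200e+00]
 [ 6.384e+02 -1.003e+02  1.564e+02  5.000e-01]
 [ 5.837e+02 -2.335e+02  5.200e+01  1.700e+00]
 [ 5.909e+02 -1.777e+02  9.440e+01  2.400e+00]]
0.036050902314429575 -14.37537084058807 0.7606416702548435
0.09005163418996374 74.36685267242397 24.14989324326289
0.07048049575245718 82.67218787330184 36.98309397103769
```

```bash
cat >> h.py <<'E'
def bedR(yaw):
    c,s=np.cos(np.radians(25)),np.sin(np.radians(25)); x=np.array([np.cos(yaw)*c,np.sin(yaw)*c,s]); y=np.array([-np.sin(yaw),np.cos(yaw),0]); return np.c_[x,y,np.cross(x,y)]
E
python3 - <<'E'
from h import *
from scipy.optimize import least_squares
S=lambda x,y:(295+(x+50)/7-.43,195+y/7-.43)
T=lambda x,y:(312+(x-391)/7-.43,180+y/7-.43)
# y axis of bed = z x x : points to the left of travel -> toward robot (near) = +y
L=np.array([[-6,19,13],[-6,-19,13],[84,-20,47],[172,-20,47],[84,20,47],[172,20,47]])/1000
s=np.array([S(218,482),S(292,465),S(250,258),S(192,88),S(165,275),S(110,102)])
t=np.array([T(735,208),T(737,150),T(638,90),T(495,47)])
def f(p,which):
    W=np.array([p[0],p[1],.045])+L@bedR(p[2]).T; r=[]
    if 's' in which:r.append(proj("side",W)-s)
    if 't' in which:r.append(proj("top",W[:4])-t)
    return np.vstack(r).ravel()
for w in('st','s','t'):
    o=least_squares(f,[.58,-.23,1.3],args=(w,),loss='soft_l1');print(w,o.x.round(4),np.degrees(o.x[2]),'\n',o.fun.reshape(-1,2).round(1).tolist())
E
```

```text
st [ 0.582  -0.229   1.3194] 75.59588949360649 
 [[-0.1, -0.5], [0.5, -0.5], [0.2, -1.0], [-0.4, -0.4], [0.6, -1.1], [-0.2, -0.3], [0.7, 1.2], [0.6, 0.7], [0.1, 0.1], [0.7, 0.2]]
s [ 0.5791 -0.2311  1.307 ] 74.88377351040292 
 [[-0.5, 0.1], [0.2, 0.2], [0.1, -0.3], [-0.2, 0.2], [0.5, -0.5], [-0.0, 0.2]]
t [ 0.5853 -0.2278  1.3403] 76.79481873015996 
 [[0.3, 0.4], [0.1, -0.1], [-0.5, -0.4], [0.1, 0.1]]
```

```bash
cat >> h.py <<'E'
from scipy.spatial.transform import Rotation as Ro
A_O=np.array([.582,-.2295,.045]); A_R=bedR(1.317)
def bed(x,y,z): return A_O+A_R@np.array([x,y,z])
def inc(R,p,cur=None):
    o=get_obs(); R0=np.array(o["orientation"]) if cur is None else cur[0]; p0=np.array(o["position"]) if cur is None else cur[1]
    r=Ro.from_matrix(R0.T@R).as_rotvec(); d=R0.T@(np.array(p)-p0)
    print("inc",r.round(4).tolist(),d.round(4).tolist(),"deg",np.degrees(np.linalg.norm(r)).round(1)); 
def toolR(x,z): # tool x axis along x, z along z
    return np.c_[x,np.cross(z,x),z]
E
python3 - <<'E'
from h import *
o=get_obs();print({k:np.round(v,3).tolist() for k,v in o.items()})
for s in(1,-1):
    R=toolR(s*A_R[:,0],-A_R[:,2]);print(s,R.round(3).tolist());inc(R,bed(.066,0,.1));inc(R,[.35,.3,.32])
E
```

```text
{'time': 0.2, 'joints': [1.141, 0.053, 1.401, 0.0, 1.689, -0.07], 'joint_velocities': [-0.001, -0.001, -0.002, -0.001, 0.0, 0.0], 'tau': [-0.0, -38.148, -36.004, -0.0, 0.004, -0.0], 'position': [0.185, 0.491, 0.211], 'orientation': [[-0.936, 0.352, -0.0], [0.352, 0.936, -0.001], [0.0, -0.001, -1.0]], 'contact_force': [0.082, 0.369, 0.234], 'wrist_torque': [0.003, -0.05, 0.034], 'grasp_force': 0.0, 'grip_width': 0.085}
1 [[0.228, 0.968, 0.106], [0.877, -0.251, 0.409], [0.423, 0.0, -0.906]]
inc [-0.3199, 0.3555, 1.4395] [-0.6237, -0.5172, 0.0476] deg 86.9
inc [-0.3199, 0.3555, 1.4395] [-0.222, -0.1209, -0.1092] deg 86.9
-1 [[-0.228, -0.968, 0.106], [-0.877, 0.251, 0.409], [-0.423, 0.0, -0.906]]
inc [-0.3658, -0.3292, -1.6473] [-0.6237, -0.5172, 0.0476] deg 98.5
inc [-0.3658, -0.3292, -1.6473] [-0.222, -0.1209, -0.1092] deg 98.5
```

Call:
drive_tool(
  increments=[0, 0, 0, 0, 0, -0.05, 0.2, 0, 0, 0, 0, 0, -0.1, 0.2, 0, 0, 0.15, -0.04, -0.03, -0.12, 0.2, -0.03, 0.04, 0.3, -0.08, -0.06, -0.12, 0.2, -0.06, 0.08, 0.45, -0.12, -0.1, -0.12, 0.2, -0.1, 0.12, 0.6, -0.16, -0.13, -0.12, 0.2, -0.13, 0.15, 0.75, -0.2, -0.17, -0.12, 0.2, -0.16, 0.2, 0.9, -0.24, -0.2, -0.12, 0.2, -0.2, 0.24, 1.05, -0.28, -0.23, -0.12, 0.2, -0.25, 0.28, 1.2, -0.32, -0.26, -0.12, 0.2, -0.3, 0.33, 1.35, -0.36, -0.3, -0.12, 0.2, -0.32, 0.356, 1.44, -0.4, -0.33, -0.12, 0.2],
  grip_force=60,
)

```text
time: 1.4
position: [0.4318, 0.059, 0.3315]
orientation: [[0.21, 0.972, 0.102], [0.884, -0.233, 0.406], [0.418, 0.005, -0.908]]
contact_force: [0.5, 1.3, -0.4]
grip_width: 0.0345
grasp_force: 0.0
```

Run:
```python
from h import *
o=get_obs();print({k:np.round(v,3).tolist() for k,v in o.items()})
R=toolR(A_R[:,0],-A_R[:,2]);inc(R,bed(.066,0,.1))
print("cap",onz("top",[[525/1.4,340/1.4]],.012),"lensbox",onz("top",[[572/1.4,296/1.4]],.0))
```

```text
{'time': 1.4, 'joints': [-0.247, -0.287, 1.529, 0.453, 1.868, 0.129], 'joint_velocities': [-1.251, 0.548, -0.32, 0.473, -0.069, 0.302], 'tau': [4.751, -28.86, -34.162, 0.614, 0.193, -0.583], 'position': [0.432, 0.059, 0.331], 'orientation': [[0.21, 0.972, 0.102], [0.884, -0.233, 0.406], [0.418, 0.005, -0.908]], 'contact_force': [0.493, 1.317, -0.447], 'wrist_torque': [-0.155, 0.027, -0.002], 'grasp_force': 0.0, 'grip_width': 0.035}
inc [-0.0028, 0.0045, 0.0189] [-0.2778, 0.2127, 0.0582] deg 1.1
cap [[ 0.43370284 -0.26802581  0.012     ]] lensbox [[ 5.48283352e-01 -4.38331799e-01 -2.22044605e-16]]
```

Call:
drive_tool(
  increments=[0, 0, 0, -0.04, 0.03, 0, 0.2, 0, 0, 0, -0.075, 0.055, 0, 0.2, 0, 0, 0, -0.11, 0.085, 0, 0.2, 0, 0, 0, -0.15, 0.11, 0.01, 0.2, 0, 0, 0, -0.185, 0.14, 0.02, 0.2, 0, 0, 0, -0.22, 0.165, 0.03, 0.2, 0, 0, 0, -0.25, 0.185, 0.05, 0.2, 0, 0, 0, -0.264, 0.198, 0.064, 0.2, 0, 0, 0, -0.264, 0.198, 0.064, 0.2, 0, 0, 0, -0.264, 0.198, 0.064, 0.2],
)

```text
time: 2.4
position: [0.5766, -0.1912, 0.1642]
orientation: [[0.204, 0.974, 0.099], [0.886, -0.227, 0.405], [0.417, 0.005, -0.909]]
contact_force: [0.0, 0.0, 0.6]
grip_width: 0.0344
grasp_force: 0.0
```

Run:
```python
from h import *
R=toolR(A_R[:,0],-A_R[:,2]);inc(R,bed(.066,0,.04))
t=read_camera("top");s=read_camera("side")
c=np.zeros((560,790,3),np.uint8)
a=cv2.resize(s[190:280,295:355],(373,560),interpolation=cv2.INTER_CUBIC);b=cv2.resize(t[175:225,312:372],(414,345),interpolation=cv2.INTER_CUBIC)
c[:,:373]=a;c[:345,375:789]=b;cv2.imwrite("pics/crop2.png",np.clip(c*1.4,0,255).astype(np.uint8))
print(proj("side",[bed(.066,0,.1),bed(.066,0,.011),bed(0,0,.011)]).round(1).tolist(),proj("top",[bed(.066,0,.1),bed(.066,0,.011),bed(0,0,.011)]).round(1).tolist(),get_obs()["position"])
```

```text
inc [-0.0064, 0.0062, 0.0248] [-0.0168, 0.0148, 0.053] deg 1.5
[[338.0, 229.0], [331.0, 241.7], [337.7, 260.3]] [[358.5, 193.5], [345.9, 201.5], [360.1, 205.8]] [ 0.57700795 -0.19122336  0.16609477]
```

View pics/crop2.png

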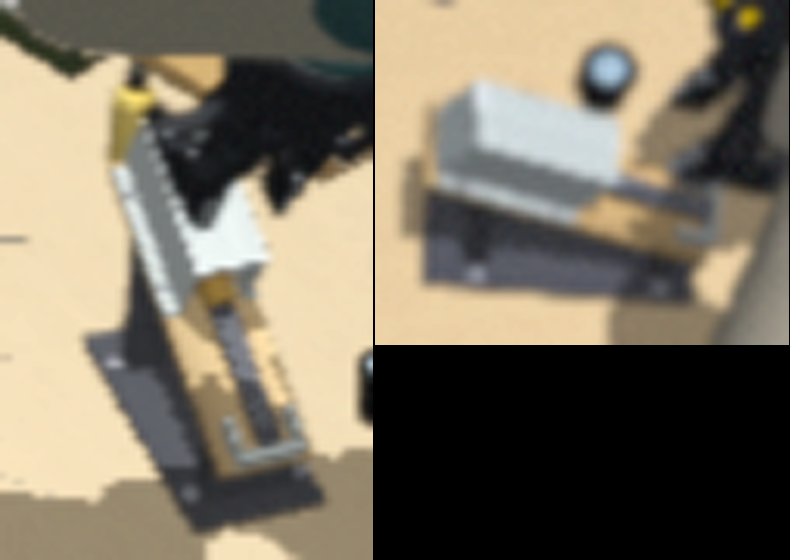

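The fingertips show at crop (208,220)/(280,208) in the side view and (680,100)/(685,165) in the top view. I'll compare their midpoint with the measured TCP to find the camera's offset.

Run:
```python
from h import *
p=get_obs()["position"];o=get_obs()
print(proj("side",p),proj("top",p)); R=np.array(o["orientation"])
w=.0172+.005
F=[p+R@[0,w,0],p-R@[0,w,0],]
print(proj("side",F).round(1).tolist(),proj("top",F).round(1).tolist())
print(tri([(334.2,224.4)],[(356.5,194.2)]),p)
# blade centre line from dark mask crop points
sb=[(295+225/6.22,190+320/6.22),(295+268/6.22,190+435/6.22)]
tb=[(312+(620-375)/6.9,175+186/6.9),(312+(700-375)/6.9,175+210/6.9)]
for P in tri(sb,tb): print(P.round(4),(A_R.T@(P[:3]-A_O)*1000).round(1))
for n,q in(("side",sb),("top",tb)):
  oo,d=ray(n,q)
  for k in d:
    s=(A_R[:,2]@(A_O-oo)+.014)/(A_R[:,2]@k);print(n,(A_R.T@(oo+k*s-A_O)*1000).round(1))
```

```text
[[331.33439288 225.58753952]] [[353.63672332 196.25843631]]
[[337.9, 224.2], [324.7, 227.0]] [[353.7, 190.9], [353.6, 201.7]]
[[ 5.79185694e-01 -2.01207379e-01  1.76411284e-01  1.19036453e-04]] [ 0.57700795 -0.19122336  0.16609477]
[ 0.5912 -0.1809  0.0891  0.0015] [63.3  3.2 19.1]
[ 0.5844 -0.2313  0.0525  0.0007] [ 2.2 -2.8  7.3]
side [65.7  0.4 14. ]
side [-0.2 -0.4 14. ]
top [60.3  1.3 14. ]
top [ 6.5  1.2 14. ]
```

Call:
drive_tool(
  increments=[-0.006, 0.006, 0.025, -0.008, 0.008, 0.01, 0.2, -0.006, 0.006, 0.025, -0.016, 0.015, 0.02, 0.2, -0.006, 0.006, 0.025, -0.016, 0.015, 0.035, 0.2, -0.006, 0.006, 0.025, -0.016, 0.015, 0.05, 0.2, -0.006, 0.006, 0.025, -0.016, 0.015, 0.06, 0.2, -0.006, 0.006, 0.025, -0.016, 0.015, 0.07, 0.2, -0.006, 0.006, 0.025, -0.016, 0.015, 0.075, 0.2, -0.006, 0.006, 0.025, -0.016, 0.015, 0.08, 0.2, -0.006, 0.006, 0.025, -0.016, 0.015, 0.084, 0.2, -0.006, 0.006, 0.025, -0.016, 0.015, 0.084, 0.2],
)

```text
time: 3.5
position: [0.5964, -0.175, 0.0809]
orientation: [[0.228, 0.968, 0.106], [0.877, -0.251, 0.409], [0.422, 0.0, -0.907]]
contact_force: [0.2, 0.3, 0.6]
grip_width: 0.0342
grasp_force: 0.0
```

```bash
cat > st.py <<'E'
from h import *
o=get_obs();p=np.array(o["position"]);print("bed mm",(A_R.T@(p-A_O)*1000).round(1),"F",np.round(o["contact_force"],1),"j",np.round(o["joints"],2))
R=toolR(A_R[:,0],-A_R[:,2]);inc(R,bed(.066,0,.003))
E
python3 st.py
```

```text
bed mm [66.3 -0.2  8.7] F [0.2 0.3 0.6] j [-0.54  0.47  1.23  0.42  1.58 -0.32]
inc [0.0001, 0.0005, -0.0] [-0.0003, -0.0002, 0.0057] deg 0.0
```

Call:
drive_tool(
  increments=[0, 0, 0, 0, 0, 0.003, 0.3, 0, 0, 0, 0, 0, 0.006, 0.4, 0, 0, 0, 0, 0, 0.006, 0.5, 0, 0, 0, 0, 0, 0.006, 0.6, 0, 0, 0, 0, 0, 0.006, 0.8, 0, 0, 0, 0, 0, 0.006, 1, 0, 0, 0, 0, 0, 0.006, 1, 0, 0, 0, 0, 0, 0.006, 1, 0, 0, 0, 0, 0, 0.006, 1],
  grip_force=100,
)

```text
time: 4.4
position: [0.5971, -0.1727, 0.0758]
orientation: [[0.228, 0.968, 0.106], [0.878, -0.251, 0.408], [0.422, 0.0, -0.907]]
contact_force: [-0.3, -0.1, 0.0]
grip_width: -0.0001
grasp_force: 0.0
```

```bash
python3 st.py
```

```text
bed mm [66.2 -0.4  3.1] F [-0.3 -0.1  0. ] j [-0.54  0.47  1.24  0.42  1.56 -0.32]
inc [0.0005, 0.0007, -0.0] [-0.0002, -0.0004, 0.0001] deg 0.0
```

Run:
```python
from h import *
t=read_camera("top");s=read_camera("side")
c=np.zeros((560,790,3),np.uint8)
a=cv2.resize(s[190:280,295:355],(373,560),interpolation=cv2.INTER_CUBIC);b=cv2.resize(t[175:225,312:372],(414,345),interpolation=cv2.INTER_CUBIC)
c[:,:373]=a;c[:345,375:789]=b;cv2.imwrite("pics/crop3.png",np.clip(c*1.4,0,255).astype(np.uint8))
p=get_obs()["position"];print(proj("side",p),proj("top",p))
```

```text
[[330.51060747 242.74739495]] [[344.73562439 202.13344988]]
```

View pics/crop3.png

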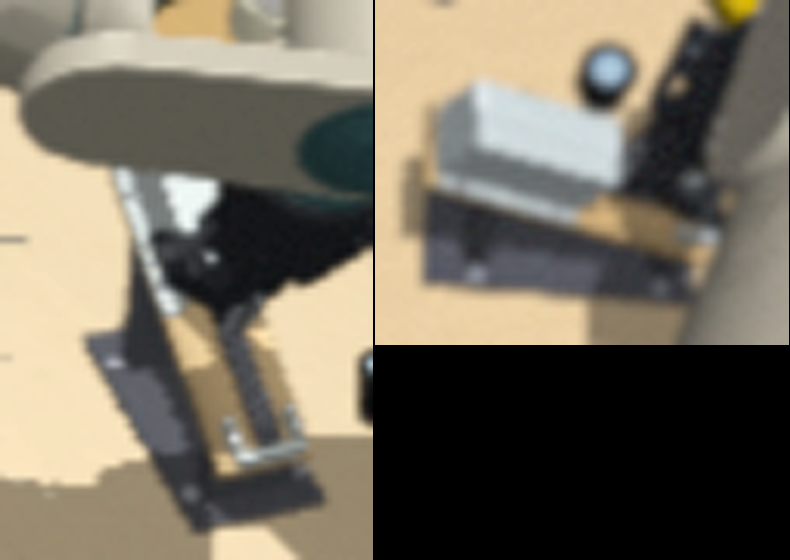

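Call:
drive_tool(
  increments=[0, 0, 0, 0, 0, 0, 0.2, 0, 0, 0, 0, 0, 0, 0.2, 0, 0, 0, 0, 0, 0, 0.2, 0, 0, 0, 0, 0, 0.002, 0.2, 0, 0, 0, 0, 0, 0.004, 0.2, 0, 0, 0, 0, 0, 0.006, 0.2, 0, 0, 0, 0, 0, 0.008, 0.2, 0, 0, 0, 0, 0, 0.008, 0.2],
)

```text
time: 5.3
position: [0.5978, -0.1692, 0.068]
orientation: [[0.228, 0.968, 0.106], [0.877, -0.251, 0.409], [0.422, -0.0, -0.907]]
contact_force: [0.4, 0.5, -0.1]
grip_width: 0.0339
grasp_force: 0.0
```

Call:
drive_tool(
  increments=[0, 0, 0, 0, 0, 0, 0.4, 0, 0, 0, 0, 0, 0, 0.5, 0, 0, 0, 0, 0, 0, 0.6, 0, 0, 0, 0, 0, 0, 0.7, 0, 0, 0, 0, 0, 0, 0.8, 0, 0, 0, 0, 0, 0, 0.9],
)

```text
time: 5.9
position: [0.5978, -0.1697, 0.0686]
orientation: [[0.228, 0.968, 0.106], [0.878, -0.251, 0.408], [0.422, 0.0, -0.907]]
contact_force: [0.1, -1.1, 1.5]
grip_width: 0.004
grasp_force: 0.9
```

```bash
python3 st.py
```

```text
bed mm [66.1 -0.3 -4.8] F [ 0.1 -1.1  1.5] j [-0.53  0.47  1.25  0.42  1.55 -0.32]
inc [0.0004, 0.001, -0.0002] [-0.0001, -0.0003, -0.0078] deg 0.1
```

Call:
drive_tool(
  increments=[0, 0, 0, 0, 0, -0.003, 0.6, 0, 0, 0, 0, 0, -0.003, 0.3, 0, 0, 0, 0, 0, 0, 0.2, 0, 0, 0, 0, 0, 0.002, 0.2, 0, 0, 0, 0, 0, 0.004, 0.2, 0, 0, 0, 0, 0, 0.006, 0.2, 0, 0, 0, 0, 0, 0.008, 0.2, 0, 0, 0, 0, 0, 0.009, 0.2, 0, 0, 0, 0, 0, 0.009, 0.2],
)

```text
time: 6.8
position: [0.5988, -0.1657, 0.0601]
orientation: [[0.228, 0.968, 0.106], [0.877, -0.251, 0.409], [0.422, 0.0, -0.907]]
contact_force: [0.5, 0.7, -0.2]
grip_width: 0.0344
grasp_force: 0.0
```

Call:
drive_tool(
  increments=[0, 0, 0, 0, 0, 0, 0.4, 0, 0, 0, 0, 0, 0, 0.5, 0, 0, 0, 0, 0, 0, 0.6, 0, 0, 0, 0, 0, 0, 0.7, 0, 0, 0, 0, 0, 0, 0.8, 0, 0, 0, 0, 0, 0, 0.9],
)

```text
time: 7.4
position: [0.599, -0.1661, 0.0606]
orientation: [[0.228, 0.968, 0.107], [0.878, -0.252, 0.408], [0.422, 0.001, -0.907]]
contact_force: [-0.9, -1.8, 2.4]
grip_width: 0.0106
grasp_force: 99.4
```

```bash
python3 st.py
```

```text
bed mm [ 66.1  -0.5 -13.6] F [-0.9 -1.8  2.4] j [-0.53  0.48  1.26  0.42  1.53 -0.32]
inc [0.001, 0.001, -0.0] [-0.0001, -0.0005, -0.0166] deg 0.1
```

Call:
drive_tool(
  increments=[0, 0, 0, 0, 0, 0, 0.6, 0, 0, 0, 0, 0, 0, 0.3, 0, 0, 0, 0, 0, 0, 0.2, 0, 0, 0, 0, 0, 0.001, 0.2, 0, 0, 0, 0, 0, 0.002, 0.2, 0, 0, 0, 0, 0, 0.003, 0.2, 0, 0, 0, 0, 0, 0.004, 0.2, 0, 0, 0, 0, 0, 0.004, 0.2],
)

```text
time: 8.2
position: [0.5992, -0.164, 0.0564]
orientation: [[0.228, 0.968, 0.106], [0.877, -0.251, 0.409], [0.422, -0.0, -0.907]]
contact_force: [-0.5, 0.2, 0.3]
grip_width: 0.0341
grasp_force: 0.0
```

Call:
drive_tool(
  increments=[0, 0, 0, 0, 0, 0, 0.4, 0, 0, 0, 0, 0, 0, 0.5, 0, 0, 0, 0, 0, 0, 0.6, 0, 0, 0, 0, 0, 0, 0.7, 0, 0, 0, 0, 0, 0, 0.8, 0, 0, 0, 0, 0, 0, 0.9],
)

```text
time: 8.8
position: [0.5994, -0.1643, 0.057]
orientation: [[0.228, 0.968, 0.107], [0.878, -0.251, 0.408], [0.422, 0.001, -0.907]]
contact_force: [-1.4, -1.4, 1.5]
grip_width: 0.0114
grasp_force: 98.0
```

```bash
python3 st.py
python3 - <<'E'
from h import *
t=read_camera("top");s=read_camera("side")
c=np.zeros((560,790,3),np.uint8)
a=cv2.resize(s[190:280,295:355],(373,560),interpolation=cv2.INTER_CUBIC);b=cv2.resize(t[175:225,312:372],(414,345),interpolation=cv2.INTER_CUBIC)
c[:,:373]=a;c[:345,375:789]=b;cv2.imwrite("pics/crop4.png",np.clip(c*1.9,0,255).astype(np.uint8))
p=get_obs()["position"];print(proj("side",p),proj("top",p))
E
```

```text
bed mm [ 66.2  -0.5 -17.7] F [-1.4 -1.4  1.5] j [-0.53  0.48  1.26  0.42  1.53 -0.32]
inc [0.0008, 0.0009, -0.0] [-0.0002, -0.0004, -0.0207] deg 0.1
[[329.03521229 245.53952729]] [[341.95933135 203.88799472]]
```

View pics/crop4.png

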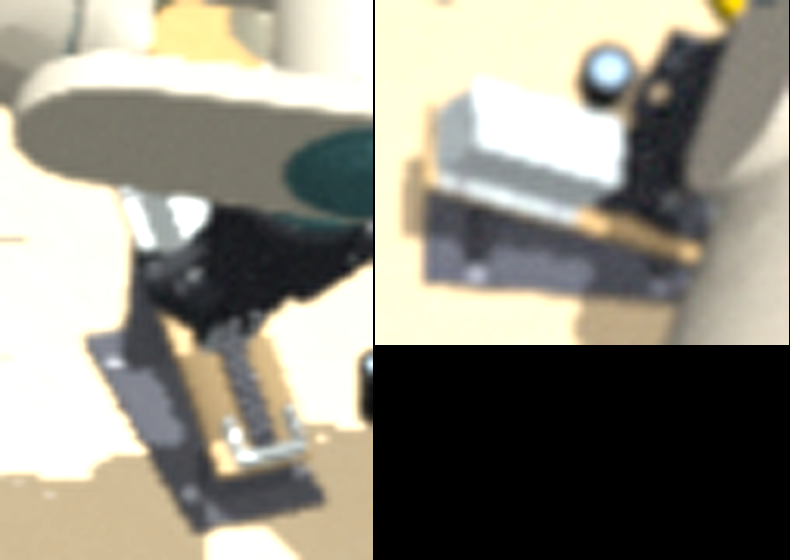

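Call:
drive_tool(
  increments=[0, 0, 0, 0, 0, 0, 1, 0, 0, 0, 0, 0, 0, 1, 0, 0, 0, 0, 0, -0.004, 1, 0, 0, 0, 0, 0, -0.008, 1, 0, 0, 0, 0, 0, -0.012, 1, 0, 0, 0, 0, 0, -0.014, 1, 0, 0, 0, 0, 0, -0.014, 1],
  grip_force=120,
)

```text
time: 9.6
position: [0.598, -0.17, 0.0698]
orientation: [[0.228, 0.968, 0.107], [0.878, -0.251, 0.408], [0.422, 0.001, -0.907]]
contact_force: [0.2, 0.2, -0.7]
grip_width: 0.0098
grasp_force: 118.1
```

```bash
python3 st.py
python3 - <<'E'
from h import *
s=read_camera("side");a=cv2.resize(s[190:280,295:355],(400,600),interpolation=cv2.INTER_CUBIC)
cv2.imwrite("pics/crop5.png",np.clip(a*1.6,0,255).astype(np.uint8))
E
```

```text
bed mm [66.3 -0.5 -3.6] F [ 0.2  0.2 -0.7] j [-0.54  0.47  1.25  0.42  1.55 -0.32]
inc [0.001, 0.0008, 0.0001] [-0.0003, -0.0005, -0.0066] deg 0.1
```

View pics/crop5.png

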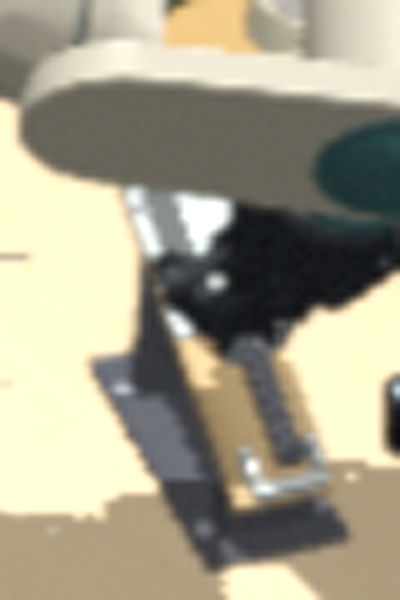

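The blade is lifted: its tip is at (298,455) in the crop, above the lip, and the force reading of -0.7 N matches the file's weight. Next I draw it out along the slope.

Call:
drive_tool(
  increments=[0, 0, 0, -0.005, 0, 0, 1, 0, 0, 0, -0.015, 0, 0, 1, 0, 0, 0, -0.025, 0, 0, 1, 0, 0, 0, -0.035, 0, 0, 1, 0, 0, 0, -0.045, 0, 0, 1, 0, 0, 0, -0.055, 0, 0, 1, 0, 0, 0, -0.065, 0, 0, 1, 0, 0, 0, -0.075, 0, 0, 1, 0, 0, 0, -0.085, 0, 0, 1, 0, 0, 0, -0.095, 0, 0, 1, 0, 0, 0, -0.1, 0, 0, 1, 0, 0, 0, -0.1, 0, -0.005, 1],
)

```text
time: 10.85
position: [0.5738, -0.2598, 0.0306]
orientation: [[0.229, 0.968, 0.105], [0.877, -0.252, 0.41], [0.423, -0.002, -0.906]]
contact_force: [0.1, 0.0, -0.1]
grip_width: 0.0098
grasp_force: 118.1
```

```bash
python3 st.py
python3 - <<'E'
from h import *
a=toolR(np.array([1.,0,0]),np.array([0,0,-1.]))
inc(a,[.46,0,.2]);inc(a,[.46,0,.1])
s=read_camera("side");a=cv2.resize(s[175:295,285:365],(400,600),interpolation=cv2.INTER_CUBIC)
cv2.imwrite("pics/crop6.png",np.clip(a*1.6,0,255).astype(np.uint8))
E
```

```text
bed mm [-34.5   0.3   0.3] F [ 0.1  0.  -0.1] j [-0.67  0.59  1.17  0.4   1.57 -0.45]
inc [-0.0012, -0.0002, -0.0013] [0.1005, 0.0001, -0.0027] deg 0.1
inc [-0.2884, -0.3701, 1.2937] [0.2734, -0.1759, -0.059] deg 78.8
inc [-0.2884, -0.3701, 1.2937] [0.2311, -0.1757, 0.0316] deg 78.8
```

View pics/crop6.png

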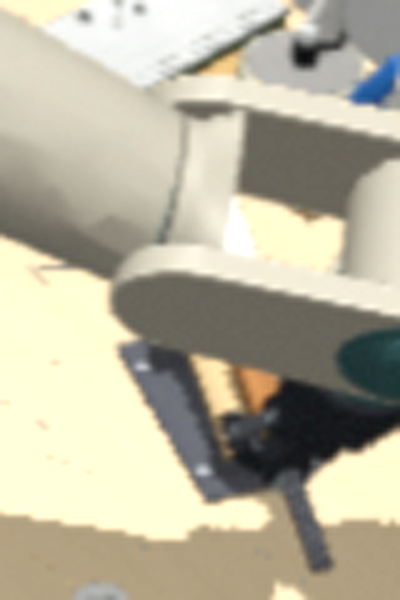

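The handle (orange, near crop (260,385)) is out of the hood, with the blade held past the lip. Next I lift it, swing it over and bring it above the clear bench.

Call:
drive_tool(
  increments=[0, 0, 0, 0, 0, -0.035, 1, 0, 0, 0, 0, 0, -0.075, 1, -0.02, -0.03, 0.1, 0.01, -0.01, -0.115, 1, -0.05, -0.06, 0.23, 0.035, -0.03, -0.13, 1, -0.08, -0.1, 0.36, 0.065, -0.05, -0.13, 1, -0.11, -0.14, 0.49, 0.095, -0.07, -0.12, 1, -0.14, -0.18, 0.62, 0.125, -0.09, -0.11, 1, -0.17, -0.22, 0.75, 0.155, -0.11, -0.1, 1, -0.195, -0.25, 0.88, 0.185, -0.135, -0.09, 1, -0.225, -0.29, 1.01, 0.215, -0.155, -0.08, 1, -0.255, -0.33, 1.14, 0.245, -0.175, -0.065, 1, -0.285, -0.365, 1.27, 0.265, -0.195, -0.055, 1],
)

```text
time: 12.1
position: [0.4403, 0.0004, 0.1946]
orientation: [[1.0, 0.026, 0.011], [0.026, -1.0, 0.002], [0.011, -0.002, -1.0]]
contact_force: [0.0, 0.1, -0.7]
grip_width: 0.0097
grasp_force: 118.2
```

```bash
cat > st2.py <<'E'
from h import *
import sys
o=get_obs();print("p",np.round(o["position"],4),"F",np.round(o["contact_force"],1),"j",np.round(o["joints"],2))
v=list(map(float,sys.argv[1:])) # x y z tool-x azimuth deg
a=np.radians(v[3]);inc(toolR(np.array([np.cos(a),np.sin(a),0]),np.array([0,0,-1.])),v[:3])
E
python3 st2.py .44 0 .05 0
```

```text
p [4.403e-01 4.000e-04 1.946e-01] F [ 0.   0.1 -0.7] j [-0.09 -0.2   1.67  0.    1.66  1.46]
inc [-0.002, -0.0112, 0.0257] [-0.0019, 0.0006, 0.1446] deg 1.6
```

Call:
drive_tool(
  increments=[0, -0.011, 0.026, -0.002, 0, 0.04, 1, 0, -0.011, 0.026, -0.002, 0, 0.08, 1, 0, -0.011, 0.026, -0.002, 0, 0.115, 1, 0, -0.011, 0.026, -0.002, 0, 0.14, 1, 0, -0.011, 0.026, -0.002, 0, 0.155, 1, 0, -0.011, 0.026, -0.002, 0, 0.165, 1, 0, -0.011, 0.026, -0.002, 0, 0.165, 1, 0, -0.011, 0.026, -0.002, 0, 0.165, 1],
)

```text
time: 12.9
position: [0.4411, -0.0011, 0.0294]
orientation: [[1.0, 0.004, 0.0], [0.004, -1.0, 0.003], [0.0, -0.003, -1.0]]
contact_force: [0.2, 0.1, -0.3]
grip_width: 0.0101
grasp_force: 118.2
```

```bash
python3 st2.py .44 0 .0 0
python3 - <<'E'
from h import *
s=read_camera("side");t=read_camera("top")
p=np.array(get_obs()["position"]);q,r=proj("side",p)[0].astype(int),proj("top",p)[0].astype(int);print(q,r,proj("side",p),proj("top",p))
a=cv2.resize(s[q[1]-30:q[1]+30,q[0]-28:q[0]+28],(392,420),interpolation=cv2.INTER_CUBIC)
b=cv2.resize(t[r[1]-30:r[1]+30,r[0]-28:r[0]+28],(392,420),interpolation=cv2.INTER_CUBIC)
cv2.imwrite("pics/crop7.png",np.clip(np.hstack([a,b])*1.6,0,255).astype(np.uint8))
E
```

```text
p [ 0.4411 -0.0011  0.0294] F [ 0.2  0.1 -0.3] j [-0.09 -0.04  1.87  0.    1.31  1.48]
inc [-0.0031, -0.0002, 0.0038] [-0.0011, -0.001, 0.0294] deg 0.3
[261 240] [308 249] [[261.43082947 240.68721688]] [[308.15671254 249.72357873]]
```

View pics/crop7.png

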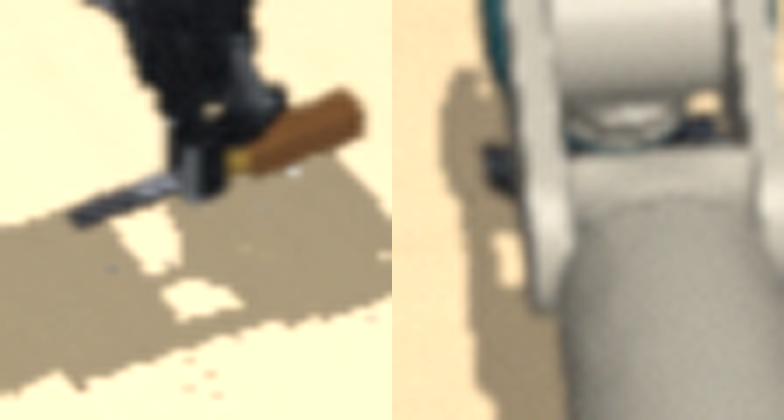

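The side crop shows the fingertips at (197,200), about 2 px above the projected TCP. The blade tip is at (75,218) and the butt at about (350,108). I'll cast those onto the file's vertical plane to get its height and pitch.

Run:
```python
from h import *
px=[(233+x/7-.43,210+y/7-.43) for x,y in((75,218),(180,183),(245,162),(350,108),(197,200))]
o,d=ray("side",px)
for k in d: print((o+k*((-.001-o[1])/k[1]))*1000)
```

```text
[372.67232411  -1.          58.9988464 ]
[429.41580841  -1.          56.08297057]
[465.48548677  -1.          53.80783805]
[525.0618648   -1.          62.53462467]
[438.70718361  -1.          41.70387572]
```

Call:
drive_tool(
  increments=[0, 0, 0, 0, 0, 0.015, 1, 0, 0, 0, 0, 0, 0.03, 1, 0, 0, 0, 0, 0, 0.038, 1, 0, 0, 0, 0, 0, 0.042, 1, 0, 0, 0, 0, 0, 0.044, 1, 0, 0, 0, 0, 0, 0.045, 1, 0, 0, 0, 0, 0, 0.045, 1],
)

```text
time: 13.7
position: [0.4407, -0.001, -0.0162]
orientation: [[1.0, 0.004, -0.001], [0.004, -1.0, 0.003], [-0.001, -0.003, -1.0]]
contact_force: [0.4, 0.6, -1.0]
grip_width: 0.0101
grasp_force: 118.2
```

Call:
drive_tool(
  increments=[0, 0, 0, 0, 0, 0.001, 1, 0, 0, 0, 0, 0, 0.002, 1, 0, 0, 0, 0, 0, 0.002, 1],
)

```text
time: 14.0
position: [0.4406, -0.001, -0.0185]
orientation: [[1.0, 0.004, -0.001], [0.004, -1.0, 0.003], [-0.001, -0.003, -1.0]]
contact_force: [0.2, 0.6, -0.4]
grip_width: 0.0103
grasp_force: 118.2
```

Almost at contact. I'll step down in 1 mm steps.

Call:
drive_tool(
  increments=[0, 0, 0, 0, 0, 0.001, 1, 0, 0, 0, 0, 0, 0.002, 1, 0, 0, 0, 0, 0, 0.002, 1],
)

```text
time: 14.3
position: [0.4407, -0.001, -0.0193]
orientation: [[1.0, 0.004, -0.001], [0.004, -1.0, 0.003], [-0.001, -0.003, -1.0]]
contact_force: [-6.9, -0.4, 12.1]
grip_width: 0.0099
grasp_force: 120.9
```

Call:
drive_tool(
  increments=[0, 0, 0, 0, 0, 0.001, 1, 0, 0, 0, 0, 0, 0.002, 1, 0, 0, 0, 0, 0, 0.002, 1],
)

```text
time: 14.6
position: [0.4408, -0.001, -0.0195]
orientation: [[1.0, 0.004, -0.002], [0.004, -1.0, 0.003], [-0.002, -0.003, -1.0]]
contact_force: [-18.5, 1.3, 33.0]
grip_width: 0.0101
grasp_force: 131.1
```

Call:
drive_tool(
  increments=[0, 0, 0, 0, 0, -0.002, 1, 0, 0, 0, 0, 0, -0.0035, 1, 0, 0, 0, 0, 0, -0.0035, 0.7, 0, 0, 0, 0, 0, -0.0035, 0.4, 0, 0, 0, 0, 0, -0.0035, 0.2, 0, 0, 0, 0, 0, -0.0035, 0.1, 0, 0, 0, 0, 0, -0.01, 0.1, 0, 0, 0, 0, 0, -0.03, 0.1, 0, 0, 0, 0, 0, -0.06, 0.1, 0, 0, 0, 0, 0, -0.1, 0.1, 0, 0, 0, 0, 0, -0.12, 0.1],
  grip_force=60,
)

```text
time: 15.7
position: [0.4418, -0.0015, 0.1012]
orientation: [[1.0, 0.004, 0.003], [0.004, -1.0, 0.003], [0.003, -0.003, -1.0]]
contact_force: [0.2, 0.3, -0.1]
grip_width: 0.0384
grasp_force: 0.0
```

```bash
python3 st2.py .49 -.001 .1 180
python3 - <<'E'
from h import *
s=read_camera("side");t=read_camera("top");cv2.imwrite("pics/s8.png",s);cv2.imwrite("pics/t8.png",t)
hsv=cv2.cvtColor(s,cv2.COLOR_BGR2HSV)
q=proj("side",[[.50,0,.011],[.534,0,.011],[.374,0,.011]]);print(q.round(1).tolist())
x,y=q[0].astype(int)
for yy in range(y-6,y+7): print(yy,[tuple(int(v) for v in s[yy,xx]) for xx in range(x-4,x+5,4)])
print(hsv[y,x],hsv[y+15,x])
E
```

```text
p [ 0.4418 -0.0015  0.1012] F [ 0.2  0.3 -0.1] j [-0.09 -0.12  1.79  0.    1.47  1.48]
inc [0.0053, -0.0042, -3.1378] [0.0482, -0.0003, 0.0014] deg 179.8
[[275.9, 239.0], [284.3, 235.8], [243.9, 251.5]]
233 [(78, 97, 107), (83, 100, 109), (74, 93, 104)]
234 [(78, 97, 108), (106, 117, 123), (50, 71, 88)]
235 [(78, 97, 108), (77, 92, 103), (35, 56, 80)]
236 [(76, 94, 105), (43, 63, 84), (30, 52, 77)]
237 [(52, 71, 87), (32, 53, 77), (31, 52, 77)]
238 [(34, 54, 77), (30, 51, 75), (29, 50, 75)]
239 [(31, 52, 75), (30, 51, 75), (26, 46, 68)]
240 [(30, 53, 78), (27, 48, 71), (28, 46, 68)]
241 [(32, 53, 79), (26, 44, 66), (30, 48, 68)]
242 [(28, 48, 71), (28, 46, 67), (51, 69, 84)]
243 [(26, 45, 66), (34, 51, 70), (75, 94, 104)]
244 [(28, 46, 66), (61, 79, 91), (79, 97, 108)]
245 [(46, 63, 79), (75, 94, 105), (78, 97, 108)]
[ 14 153  75] [ 19  69 119]
```

Run:
```python
from h import *
s=cv2.imread("pics/s8.png");hsv=cv2.cvtColor(s,cv2.COLOR_BGR2HSV)
m=((hsv[...,1]>120)&(hsv[...,2]<110)&(hsv[...,2]>40)).astype(np.uint8);m[:215]=0;m[275:]=0;m[:,:225]=0;m[:,310:]=0
n,l,st,c=cv2.connectedComponentsWithStats(m);i=1+np.argmax(st[1:,4]);print(st[i],c[i])
ys,xs=np.where(l==i);P=onz("side",np.c_[xs,ys],.011)
print("x range",np.percentile(P[:,0],[1,99]),"mean",P.mean(0))
for lo in np.arange(.44,.54,.02):
    k=(P[:,0]>lo)&(P[:,0]<lo+.02);print(lo.round(2),k.sum(),P[k,1].mean().round(4) if k.any() else '')
crop=cv2.resize(s[205:280,225:315],(720,600),interpolation=cv2.INTER_CUBIC);cv2.imwrite("pics/crop8.png",np.clip(crop*1.6,0,255).astype(np.uint8))
```

```text
[264 234  20  12 132] [273.86363636 239.89393939]
x range [0.45220206 0.52957835] mean [ 4.91486181e-01 -2.91874057e-04  1.10000000e-02]
0.44 12 -0.0023
0.46 34 -0.0015
0.48 33 -0.0005
0.5 37 0.0001
0.52 16 0.0034
0.54 0
```

View pics/crop8.png

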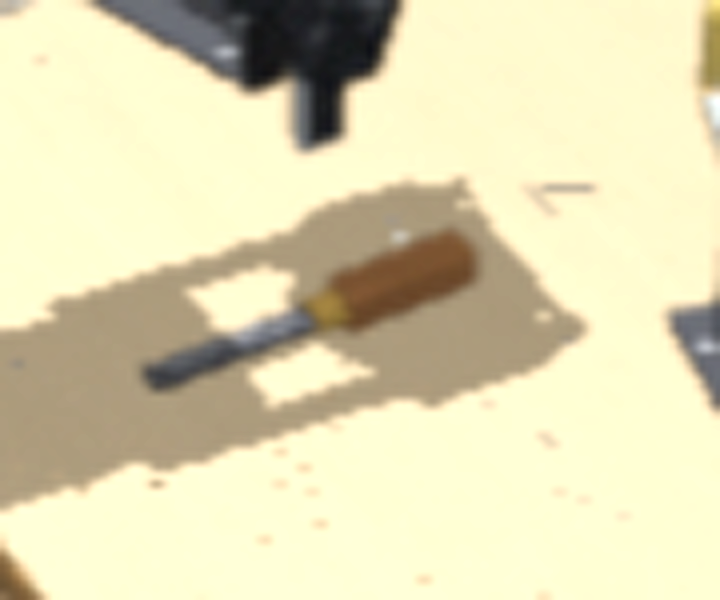

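The file lies flat on the bench: tip at (150,378), ferrule at (325,308) and butt at (472,255). The handle is centred at about x = 0.492, y = 0. Next I turn the gripper half round.

Call:
drive_tool(
  increments=[0, 0, -0.14, 0.01, 0, 0, -0.1, 0, 0, -0.28, 0.02, 0, 0, -0.1, 0, 0, -0.42, 0.03, 0, 0, -0.1, 0, 0, -0.57, 0.043, 0, 0, -0.1, 0, 0, -0.72, 0.043, 0, 0, -0.1, 0, 0, -0.87, 0.043, 0, 0, -0.1, 0, 0, -1.02, 0.043, 0, 0, -0.1, 0, 0, -1.17, 0.043, 0, 0, -0.1, 0, 0, -1.32, 0.043, 0, 0, -0.1, 0, 0, -1.47, 0.043, 0, 0, -0.1, 0, 0, -1.6, 0.043, 0, 0, -0.1, 0, 0, -1.7, 0.043, 0, 0, -0.1],
)

```text
time: 17.0
position: [0.4829, -0.0012, 0.0961]
orientation: [[-0.137, 0.991, -0.003], [0.991, 0.137, 0.003], [0.004, -0.003, -1.0]]
contact_force: [-0.5, -0.9, 0.6]
grip_width: 0.047
grasp_force: 0.0
```

Call:
drive_tool(
  increments=[0, 0, -0.14, 0, 0, 0, -0.1, 0, 0, -0.28, 0, 0, 0, -0.1, 0, 0, -0.42, 0, 0, 0, -0.1, 0, 0, -0.57, 0, 0, 0, -0.1, 0, 0, -0.72, 0, 0, 0, -0.1, 0, 0, -0.87, 0, 0, 0, -0.1, 0, 0, -1.02, 0, 0, 0, -0.1, 0, 0, -1.17, 0, 0, 0, -0.1, 0, 0, -1.32, 0, 0, 0, -0.1, 0, 0, -1.43, 0, 0, 0, -0.1, 0, 0, -1.436, 0, 0, 0, -0.1, 0, 0, -1.436, 0, 0, 0, -0.1],
)

```text
time: 18.2
position: [0.4831, -0.0012, 0.0966]
orientation: [[-1.0, 0.005, -0.003], [0.005, 1.0, 0.003], [0.003, 0.003, -1.0]]
contact_force: [0.1, -0.2, -0.5]
grip_width: 0.0469
grasp_force: 0.0
```

```bash
python3 st2.py .485 -.001 .02 180
```

```text
p [ 0.4831 -0.0012  0.0966] F [ 0.1 -0.2 -0.5] j [-0.08  0.01  1.68  0.    1.46 -1.65]
inc [0.0032, -0.0027, -0.0046] [-0.0021, -0.0001, 0.0765] deg 0.4
```

Call:
drive_tool(
  increments=[0.003, -0.003, -0.005, -0.002, 0, 0.03, -0.1, 0.003, -0.003, -0.005, -0.002, 0, 0.06, -0.1, 0.003, -0.003, -0.005, -0.002, 0, 0.08, -0.1, 0.003, -0.003, -0.005, -0.002, 0, 0.095, -0.1, 0.003, -0.003, -0.005, -0.002, 0, 0.104, -0.1, 0.003, -0.003, -0.005, -0.002, 0, 0.11, -0.1, 0.003, -0.003, -0.005, -0.002, 0, 0.11, -0.1],
)

```text
time: 18.9
position: [0.4851, -0.0008, -0.0132]
orientation: [[-1.0, -0.002, 0.001], [-0.002, 1.0, 0.0], [-0.001, 0.0, -1.0]]
contact_force: [-0.8, 0.6, -0.4]
grip_width: 0.0465
grasp_force: 0.0
```

Call:
drive_tool(
  increments=[0, 0, 0, 0, 0, 0, 0.1, 0, 0, 0, 0, 0, 0, 0.25, 0, 0, 0, 0, 0, 0, 0.4, 0, 0, 0, 0, 0, 0, 0.55, 0, 0, 0, 0, 0, 0, 0.7, 0, 0, 0, 0, 0, 0, 0.8, 0, 0, 0, 0, 0, 0, 0.8],
  grip_force=80,
)

```text
time: 19.6
position: [0.486, -0.0009, -0.0118]
orientation: [[-1.0, -0.003, 0.003], [-0.003, 1.0, -0.0], [-0.003, -0.0, -1.0]]
contact_force: [-0.4, -0.4, 6.7]
grip_width: 0.0197
grasp_force: 78.8
```

Call:
drive_tool(
  increments=[0, 0, 0, 0, 0, -0.01, 1, 0, 0, 0, 0, 0, -0.04, 1, 0, 0, 0, 0, 0, -0.08, 1, 0, 0, 0, 0, 0, -0.12, 1, 0, 0, 0, 0, 0, -0.17, 1, 0, 0, 0, 0, 0, -0.22, 1, 0, 0, 0, 0, 0, -0.24, 1, 0, 0, 0, 0, 0, -0.24, 1],
)

```text
time: 20.4
position: [0.4863, -0.001, 0.2316]
orientation: [[-1.0, -0.003, 0.009], [-0.003, 1.0, -0.0], [-0.009, -0.0, -1.0]]
contact_force: [0.8, -0.5, -1.0]
grip_width: 0.0197
grasp_force: 78.4
```

Run:
```python
from h import *
o=get_obs();p=np.array(o["position"]);print(p,np.round(o["joints"],2))
R=toolR(A_R[:,0],-A_R[:,2]);print(bed(-.0475,0,.1));inc(R,bed(-.0475,0,.12))
# check: where is the butt, from side mask, in file's plane y=p[1]
s=read_camera("side");cv2.imwrite("pics/s9.png",s);hsv=cv2.cvtColor(s,cv2.COLOR_BGR2HSV)
m=((hsv[...,1]>120)&(hsv[...,2]<130)&(hsv[...,2]>30)&(hsv[...,0]<22)).astype(np.uint8)
x,y=proj("side",p+[.03,0,.025])[0].astype(int);m2=np.zeros_like(m);m2[y-25:y+25,x-30:x+30]=m[y-25:y+25,x-30:x+30]
n,l,st,c=cv2.connectedComponentsWithStats(m2)
for i in range(1,n):
  if st[i,4]>8:
    ys,xs=np.where(l==i);oo,d=ray("side",np.c_[xs,ys]);P=oo+d*((p[1]-oo[1])/d[:,1])[:,None]
    print(st[i],"x-TCP",(np.percentile(P[:,0],[2,98])-p[0]).round(4),"z-TCP",(np.percentile(P[:,2],[2,98])-p[2]).round(4))
```

```text
[ 0.48625541 -0.00097942  0.23162981] [-0.08 -0.07  1.48  0.    1.72 -1.65]
[ 0.56057996 -0.3120786   0.11555641]
inc [-0.3903, 0.3136, 1.7972] [-0.0703, -0.3195, 0.0987] deg 106.9
[279 174   7   8  45] x-TCP [0.0202 0.0431] z-TCP [0.0118 0.0368]
[264 178   8   8  34] x-TCP [-0.0323 -0.0092] z-TCP [0.0112 0.0368]
[251 189  13  11  63] x-TCP [-0.0778 -0.0393] z-TCP [-0.0309  0.014 ]
```

Call:
drive_tool(
  increments=[-0.03, 0.024, 0.138, -0.005, -0.02, 0, 1, -0.06, 0.048, 0.276, -0.01, -0.045, 0, 1, -0.09, 0.072, 0.415, -0.016, -0.07, 0, 1, -0.12, 0.096, 0.553, -0.022, -0.1, 0, 1, -0.15, 0.12, 0.69, -0.028, -0.13, 0, 1, -0.18, 0.145, 0.83, -0.035, -0.16, 0, 1, -0.21, 0.169, 0.968, -0.041, -0.19, 0, 1, -0.24, 0.193, 1.106, -0.048, -0.22, 0, 1, -0.27, 0.217, 1.244, -0.054, -0.25, 0, 1, -0.3, 0.241, 1.382, -0.06, -0.28, 0, 1, -0.33, 0.265, 1.52, -0.065, -0.3, 0, 1, -0.36, 0.29, 1.66, -0.07, -0.32, 0, 1],
)

```text
time: 21.65
position: [0.5555, -0.3215, 0.2241]
orientation: [[0.106, 0.992, 0.064], [0.909, -0.123, 0.397], [0.402, 0.016, -0.915]]
contact_force: [0.3, -0.4, -0.8]
grip_width: 0.0201
grasp_force: 78.4
```

Run:
```python
from h import *
o=get_obs();p=np.array(o["position"]);print(p,np.round(o["joints"],2))
R=toolR(A_R[:,0],-A_R[:,2]);inc(R,bed(-.05,0,.06));inc(R,bed(-.05,0,.006))
```

```text
[ 0.55550117 -0.32146793  0.22413116] [-0.74  0.55  0.82  0.37  1.98 -0.51]
inc [-0.0396, 0.0212, 0.1256] [-0.0363, 0.0035, 0.1435] deg 7.6
inc [-0.0396, 0.0212, 0.1256] [-0.0353, 0.0057, 0.1974] deg 7.6
```

Call:
drive_tool(
  increments=[-0.02, 0.01, 0.06, -0.018, 0.002, 0.02, 1, -0.04, 0.021, 0.126, -0.036, 0.0035, 0.05, 1, -0.04, 0.021, 0.126, -0.036, 0.0035, 0.08, 1, -0.04, 0.021, 0.126, -0.036, 0.0035, 0.11, 1, -0.04, 0.021, 0.126, -0.036, 0.0035, 0.13, 1, -0.04, 0.021, 0.126, -0.036, 0.0035, 0.143, 1, -0.04, 0.021, 0.126, -0.036, 0.0035, 0.143, 1, -0.04, 0.021, 0.126, -0.036, 0.0035, 0.143, 1],
)

```text
time: 22.45
position: [0.5653, -0.2978, 0.0821]
orientation: [[0.22, 0.969, 0.108], [0.881, -0.245, 0.405], [0.419, 0.006, -0.908]]
contact_force: [-0.7, -0.0, -0.7]
grip_width: 0.0199
grasp_force: 78.5
```

```bash
cat > st3.py <<'E'
from h import *
import sys
o=get_obs();p=np.array(o["position"]);print("bed mm",(A_R.T@(p-A_O)*1000).round(1),"F",np.round(o["contact_force"],1))
inc(toolR(A_R[:,0],-A_R[:,2]),bed(*map(float,sys.argv[1:4])))
E
python3 st3.py -.05 0 .006
```

```text
bed mm [-48.   -1.   63.3] F [-0.7 -0.  -0.7]
inc [0.003, 0.0035, 0.008] [-0.0017, -0.0012, 0.0573] deg 0.5
```

Call:
drive_tool(
  increments=[0.003, 0.0035, 0.008, -0.001, -0.001, 0.02, 1, 0.003, 0.0035, 0.008, -0.002, -0.001, 0.04, 1, 0.003, 0.0035, 0.008, -0.002, -0.001, 0.052, 1, 0.003, 0.0035, 0.008, -0.002, -0.001, 0.057, 1, 0.003, 0.0035, 0.008, -0.002, -0.001, 0.057, 1, 0.003, 0.0035, 0.008, -0.002, -0.001, 0.057, 1],
)

```text
time: 23.05
position: [0.5706, -0.2768, 0.0306]
orientation: [[0.227, 0.968, 0.108], [0.878, -0.251, 0.408], [0.422, 0.002, -0.907]]
contact_force: [0.5, -0.3, -0.5]
grip_width: 0.0201
grasp_force: 78.5
```

```bash
python3 st3.py .052 0 .006
python3 - <<'E'
from h import *
s=read_camera("side");hsv=cv2.cvtColor(s,cv2.COLOR_BGR2HSV)
m=((hsv[...,1]>120)&(hsv[...,2]<150)&(hsv[...,2]>30)&(hsv[...,0]<22)).astype(np.uint8)
# handle axis expected at bed z = TCP+.0225
E=[bed(-.096,0,.0285),bed(-.016,0,.0285),bed(.064,0,.0285)];q=proj("side",E);print(q.round(1).tolist())
x,y=q[0].astype(int);m[:y-20]=0;m[y+20:]=0;m[:,:x-20]=0;m[:,x+25:]=0
n,l,st,c=cv2.connectedComponentsWithStats(m)
for i in range(1,n):
  if st[i,4]>8: 
    ys,xs=np.where(l==i);oo,d=ray("side",np.c_[xs,ys]);k=d;N=A_R[:,2];t=(N@(A_O-oo)+.0335)/(k@N);P=(oo+k*t[:,None]-A_O)@A_R
    print(st[i],c[i].round(1),(P.mean(0)*1000).round(1),(np.percentile(P,[3,97],axis=0)*1000).round(1).tolist())
E
```

```text
bed mm [-50.1  -0.8   7.5] F [ 0.5 -0.3 -0.5]
inc [0.0018, 0.0009, 0.0007] [0.1021, -0.0007, 0.0014] deg 0.1
[[349.4, 286.4], [340.8, 262.7], [332.5, 239.9]]
[343 271   9  17  95] [346.8 279.5] [-74.5   2.1  33.5] [[-96.0, -8.1, 33.5], [-49.9, 13.0, 33.5]]
```

Call:
drive_tool(
  increments=[0, 0, 0, 0.005, 0, 0.0015, 1, 0, 0, 0, 0.015, 0, 0.0015, 1, 0, 0, 0, 0.025, 0, 0.0015, 1, 0, 0, 0, 0.035, 0, 0.0015, 1, 0, 0, 0, 0.045, 0, 0.0015, 1, 0, 0, 0, 0.055, 0, 0.0015, 1, 0, 0, 0, 0.06, 0, 0.0015, 1],
)

```text
time: 23.8
position: [0.5844, -0.2217, 0.0542]
orientation: [[0.226, 0.968, 0.107], [0.878, -0.25, 0.409], [0.422, 0.001, -0.906]]
contact_force: [-0.4, 0.0, 0.4]
grip_width: 0.0197
grasp_force: 78.5
```

Call:
drive_tool(
  increments=[0, 0, 0, 0.008, 0, 0, 1, 0, 0, 0, 0.016, 0, 0, 1, 0, 0, 0, 0.024, 0, 0, 1, 0, 0, 0, 0.032, 0, 0, 1, 0, 0, 0, 0.038, 0, 0, 1, 0, 0, 0, 0.041, 0, 0, 1, 0, 0, 0, 0.041, 0, 0, 1],
)

```text
time: 24.5
position: [0.5934, -0.1865, 0.0709]
orientation: [[0.227, 0.968, 0.106], [0.878, -0.251, 0.409], [0.422, 0.001, -0.906]]
contact_force: [-0.3, -0.3, -0.8]
grip_width: 0.0197
grasp_force: 78.5
```

```bash
python3 st3.py .052 0 -.0115
```

```text
bed mm [51.3 -0.2  4.7] F [-0.3 -0.3 -0.8]
inc [0.0002, 0.0002, 0.0008] [0.0007, -0.0002, 0.0162] deg 0.0
```

Call:
drive_tool(
  increments=[0, 0, 0, 0.001, 0, 0.004, 1, 0, 0, 0, 0.001, 0, 0.008, 1, 0, 0, 0, 0.001, 0, 0.011, 1, 0, 0, 0, 0.001, 0, 0.013, 1, 0, 0, 0, 0.001, 0, 0.0135, 1, 0, 0, 0, 0.001, 0, 0.0135, 1],
)

```text
time: 25.1
position: [0.5949, -0.1804, 0.0588]
orientation: [[0.227, 0.968, 0.106], [0.877, -0.251, 0.409], [0.423, 0.0, -0.906]]
contact_force: [-0.6, 0.7, -0.5]
grip_width: 0.02
grasp_force: 78.5
```

Call:
drive_tool(
  increments=[0, 0, 0, 0, 0, 0.001, 1, 0, 0, 0, 0, 0, 0.0015, 1, 0, 0, 0, 0, 0, 0.0015, 1],
)

```text
time: 25.4
position: [0.5951, -0.1798, 0.0576]
orientation: [[0.227, 0.968, 0.106], [0.877, -0.251, 0.409], [0.423, 0.0, -0.906]]
contact_force: [-0.5, 0.3, -0.8]
grip_width: 0.0197
grasp_force: 78.5
```

```bash
python3 st3.py .052 0 -.0115
```

```text
bed mm [ 51.8  -0.2 -10.3] F [-0.5  0.3 -0.8]
inc [0.0002, 0.0001, 0.0002] [0.0002, -0.0002, 0.0012] deg 0.0
```

Call:
drive_tool(
  increments=[0, 0, 0, 0, 0, 0.001, 1, 0, 0, 0, 0, 0, 0.0015, 1, 0, 0, 0, 0, 0, 0.0015, 1],
)

```text
time: 25.7
position: [0.5952, -0.1798, 0.0573]
orientation: [[0.227, 0.968, 0.107], [0.878, -0.251, 0.408], [0.422, 0.001, -0.907]]
contact_force: [-4.0, -1.2, 6.1]
grip_width: 0.02
grasp_force: 79.4
```

Call:
drive_tool(
  increments=[0, 0, 0, 0, 0, 0.001, 1, 0, 0, 0, 0, 0, 0.001, 1, 0, 0, 0, 0, 0, 0.001, 1],
)

```text
time: 26.0
position: [0.5953, -0.1798, 0.0573]
orientation: [[0.227, 0.968, 0.107], [0.878, -0.251, 0.408], [0.422, 0.001, -0.907]]
contact_force: [-7.2, -2.7, 9.7]
grip_width: 0.0197
grasp_force: 80.0
```

```bash
python3 st3.py .052 0 -.0115
```

```text
bed mm [ 51.9  -0.4 -10.6] F [-7.2 -2.7  9.7]
inc [0.0012, 0.001, 0.0007] [0.0001, -0.0004, 0.0009] deg 0.1
```

Call:
drive_tool(
  increments=[0, 0, 0, 0, -0.001, -0.001, 1, 0, 0, 0, 0, -0.001, -0.0015, 1, 0, 0, 0, 0, -0.001, -0.0015, 1],
)

```text
time: 26.3
position: [0.5947, -0.1796, 0.0573]
orientation: [[0.227, 0.968, 0.108], [0.878, -0.251, 0.408], [0.422, 0.002, -0.907]]
contact_force: [0.5, -2.7, 5.0]
grip_width: 0.0198
grasp_force: 79.2
```

```bash
python3 st3.py .052 0 -.0115; python3 -c "
from h import *
print(A_R.T@np.array(get_obs()['contact_force']))"
```

```text
bed mm [ 51.9   0.2 -10.6] F [ 0.5 -2.7  5. ]
inc [0.0019, 0.0006, 0.0006] [0.0001, 0.0002, 0.0009] deg 0.1
[-0.15192378 -1.14731401  5.61870157]
```

Call:
drive_tool(
  increments=[0, 0, 0, 0, 0, -0.0005, 0.7, 0, 0, 0, 0, 0, -0.0005, 0.4, 0, 0, 0, 0, 0, -0.0005, 0.2, 0, 0, 0, 0, 0, -0.0005, 0.1, 0, 0, 0, 0, 0, -0.0005, 0, 0, 0, 0, 0, 0, -0.01, 0, 0, 0, 0, 0, 0, -0.03, 0, 0, 0, 0, 0, 0, -0.06, 0, 0, 0, 0, 0, 0, -0.1, 0, 0, 0, 0, 0, 0, -0.15, 0, 0, 0, 0, -0.04, 0, -0.18, 0, 0, 0, 0, -0.08, 0, -0.2, 0],
)

```text
time: 27.5
position: [0.5549, -0.3331, 0.2088]
orientation: [[0.224, 0.968, 0.11], [0.88, -0.25, 0.405], [0.419, 0.006, -0.908]]
contact_force: [0.9, 0.0, -0.5]
grip_width: 0.0423
grasp_force: 0.0
```

Call:
drive_tool(
  increments=[0, 0, 0, -0.04, 0.03, -0.02, 0, 0, 0, 0, -0.08, 0.03, -0.04, 0, 0, 0, 0, -0.12, 0.02, -0.05, 0, 0, 0, 0, -0.14, 0, -0.05, 0, 0, 0, 0, -0.14, 0, -0.05, 0],
)

```text
time: 28.0
position: [0.5141, -0.4774, 0.1879]
orientation: [[0.234, 0.967, 0.106], [0.875, -0.256, 0.411], [0.424, -0.004, -0.906]]
contact_force: [-0.0, -0.3, 1.4]
grip_width: 0.0427
grasp_force: 0.0
```

Run:
```python
from h import *
o=get_obs();print(np.round(o["position"],3),o["grip_width"],o["time"])
for n in("side","top"):
    s=read_camera(n);cv2.imwrite(f"pics/f_{n}.png",s);hsv=cv2.cvtColor(s,cv2.COLOR_BGR2HSV)
    q=proj(n,[bed(.005,0,.011),bed(.085,0,.011),bed(.045,0,.022)]);print(n,q.round(1).tolist())
    # samples of top face across the handle at several bed x, at z=22 height: value rows over y
    for x in(.002,.01,.03,.05,.07,.08):
        r=proj(n,[bed(x,y,.022) for y in np.arange(-.02,.021,.005)]).round().astype(int)
        print(int(x*1000),[f"{hsv[b,a,1]}/{hsv[b,a,2]}" for a,b in r])
    m=((hsv[...,1]>120)&(hsv[...,2]<170)&(hsv[...,2]>30)&(hsv[...,0]<22)).astype(np.uint8)
    x,y=q[2].astype(int);M=np.zeros_like(m);M[y-18:y+18,x-18:x+18]=m[y-18:y+18,x-18:x+18]
    k,l,st,c=cv2.connectedComponentsWithStats(M)
    for i in range(1,k):
      if st[i,4]>15:
        ys,xs=np.where(l==i);oo,d=ray(n,np.c_[xs,ys]);N=A_R[:,2];t=(N@(A_O-oo)+.020)/(d@N);P=(oo+d*t[:,None]-A_O)@A_R*1000
        print("blob",st[i],P.mean(0).round(1),np.percentile(P,[2,98],axis=0).round(1).tolist())
```

```text
[ 0.514 -0.477  0.188] 0.04269650620713867 28.0
side [[337.2, 258.9], [329.1, 236.5], [334.0, 246.1]]
2 ['59/169', '29/166', '30/120', '74/135', '137/82', '135/68', '139/68', '74/79', '3/156']
10 ['56/169', '29/166', '65/158', '115/140', '141/139', '147/137', '147/125', '81/91', '13/137']
30 ['66/165', '78/164', '90/170', '114/146', '145/137', '147/137', '148/133', '147/99', '114/105']
50 ['35/65', '35/66', '35/65', '35/65', '44/64', '53/68', '63/69', '132/87', '110/104']
70 ['33/94', '32/96', '35/81', '36/78', '34/74', '35/73', '33/69', '37/69', '34/68']
80 ['32/111', '33/107', '32/103', '31/100', '33/94', '31/83', '31/82', '32/80', '34/75']
blob [329 246  10  14  85] [25.6  6.6 20. ] [[2.6, -3.8, 20.0], [48.3, 16.7, 20.0]]
top [[359.0, 205.5], [341.7, 200.3], [352.0, 202.0]]
2 ['68/164', '48/155', '18/143', '13/139', '18/144', '23/145', '19/144', '22/142', '34/144']
10 ['58/162', '29/142', '6/120', '11/115', '101/114', '97/113', '36/105', '7/115', '6/119']
30 ['77/168', '81/164', '82/122', '135/117', '162/121', '162/118', '158/108', '145/86', '62/99']
50 ['77/165', '88/163', '102/158', '118/145', '161/119', '162/115', '158/105', '160/83', '118/82']
70 ['30/161', '40/161', '50/153', '56/142', '54/133', '14/127', '144/94', '142/81', '111/101']
80 ['16/161', '15/157', '16/159', '16/159', '18/143', '16/110', '6/79', '33/70', '89/80']
blob [345 200  14   7  63] [43.4  5.3 20. ] [[15.6, -6.3, 20.0], [70.5, 16.7, 20.0]]
```

```bash
python3 -c "
from cell import *
print(finish_job())"
```

```text
the job is handed in; nothing more can be done
None
```

I drew the wrong-way file out by its blade, laid it on the bench, picked it up by the handle and put it back in its rest: blade under the hood, handle on the board between the cheeks and behind the lip. I handed the job in at 28 s; the final position was checked by contact force and colour masks only, as my ten picture views were used up.

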